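# Index the notched sample carousel

### The job

Two small aluminium sample carousels stand on the bench. Turn the one with the notch in its rim until the notch faces the steel pointer on its own stand; the upright posts near its edge are there to push it round by. Leave the other carousel, whose rim has a straight flat instead, turned just as it is.

Things in the scene. Friction and masses are not known exactly. Their poses are not given: they have to be found in the camera images.
- notched_disc: Carousel to turn: level aluminium disc, diameter 130 mm, notch in its rim, turning without stops on a stand fixed to the bench. Origin: centre of its underside, 20 mm above the bench (top face 30 mm); x axis through the notch, z up. Push it by its 3 steel posts: 12 mm thick, tops 62 mm above the bench, axes 48 mm from the centre, at 60, 180 and 300 degrees from the notch. Low hub, 8 mm high.
- notch (a point): Middle of the notch's mouth on the disc's top edge, 65 mm from the centre, 30 mm above the bench; goes round with the disc. The notch is 26 mm wide at the rim, 18 mm deep. The bearing is stiff (about 2 N at a post), so the disc stays where it is left.
- mark (a point): Where the middle of the notch's mouth must come: 65 mm from the disc's centre, 30 mm above the bench, in front of the pointer. The pointer is a steel wedge, 14 to 20 mm wide, on a tongue of the round black stand (148 mm across, 10 mm high), 71 to 94 mm from the centre, its edge towards the disc, top 29 mm above the bench. Fixed.
- flat (a point): Middle of the straight flat on the rim of the other carousel, 51 mm from that disc's centre, 30 mm above the bench; goes round with it. That carousel has otherwise the same size, posts, stand, pointer and bearing. It must not be turned.

How it is judged:
By the outcome, as a careful person would: the job done as asked, in the order asked, and still so for the second after the job is handed in, with the robot touching nothing.
It also fails if it takes over 40 s, if anything falls off the work surface, if the arm or the gripper's body presses on something with over 40 N, if the wrist force passes 120 N, or if a joint passes its speed limit or range.

### The arm

A 6-joint arm with a two-finger parallel gripper is mounted at the origin on the work surface; the furniture and walls round the work are solid. World frame = base frame: x ahead of the robot, y to its left, z up, the work surface at z = 0. Lengths are in m, angles in rad, forces in N, time in s.
With the tool pointing down it reaches from about 0.35 to 0.85 m from the base axis. Payload 8.1 kg.
Tool frame: the origin (TCP) lies on the mounting face of the last link; the fingertips stand 186 mm ahead of it and the grasp point (between the pads) lies 167 mm ahead of it; z points along the fingers, y is the line along which they close (so a half turn about z gives the same grasp; the last joint's range is limited). The gripper opens to 93 mm and grips with 3 to 60 N. Pads are 15 mm wide; open, the fingers measure 128 mm over their backs; the gripper's body (75 mm by 188 mm) begins 65 mm behind the grasp point.
Start: joints at [-1.258, 0.13, 1.488, -0, 1.523, -0.085], TCP at [0.232, -0.553, 0.405] pointing down, gripper open.
Joint ranges: [-2.96, 2.96], [-0.89, 2.26], [0.02, 2.5], [-1.34, 4.48], [0, 2.73], [-2.66, 2.66]. Speed limits (rad/s): [2.39, 2.39, 2.79, 3.14, 3.14, 3.14].

### API

Orientations are given as a rotation vector (axis times angle).
In Python, from plant import * gives the robot as it stands. The module is installed in compiled form; this text tells all that it offers.
- The arm moves only by the tool arm_command, never from a script. Its argument "increments" is a list of rows, each a list of 6 numbers: the shift along the tool's x, y, z in units of 0.2 m (1.0 is 0.2 m), then the turn, a rotation vector about the tool's x, y, z in units of pi rad (1.0 is pi rad). A call has exactly 5 rows; each row is the pose to reach, as a shift and turn from the pose commanded when the call began, along the tool's axes at that moment, turning the shorter way round; what a row does not reach only later rows make up. A row lasts 1/8 s, in which the tool goes at most 62.5 mm and 10.7 degrees, less where a joint would pass 70% of its speed; a pose out of reach is approached as far as the arm can. A call with a number of a shift or a turn outside -1 to 1 is refused whole. A call with a gripper value outside its range is refused whole. "fingers" is the closure, from -1 (fully open) to 1 (shut), set as the call begins (left out, the last holds). The fingers move at their own pace and stop on an object; "force" is the grip in N (left out, the last holds). Time passes only in rows, so rows that repeat a pose let the fingers close, or fill a call up. It gives the time, the measured TCP pose, the force, the opening and the grip force at its end, in the units of the state.
- read_state(): the state, without advancing time (a new reading comes with each control period).
- read_camera(name): name is "side" or "top"; returns a dict with "image" (384x512x3 uint8, red, green, blue), "fx", "fy", "cx", "cy" (pixels), "T" (4x4, takes a point from camera to world coordinates). Camera axes: x right, y down, z forward; pixel columns grow to the right and rows downward; lengths in m; the calibration is good to about 2 mm. A picture is of the moment at which its call begins. There is no depth.
- close_job(): hands the job in; it is judged then, once.
The state is a dict: "t": time; "q": joint angles; "dq": joint speeds; "joint_torque": joint torques, N m; "tool_pos": TCP position; "orientation": TCP orientation; "force": force on the tool from outside, world axes, zero at the start; "wrist_torque": the same for the moment, N m; "opening": finger opening in m; "gripper_force": force on a finger pad.
Only numpy, scipy, OpenCV 4.12 (cv2) and the standard library are available. Lean on these libraries where they do the work, as an engineer would, in place of code of your own. Each camera call takes 0.05 s, during which the arm holds its last target. There are 200 camera calls.

## Working session

There is one attempt and no reset: what is moved stays moved. The work goes in short steps, Python scripts to look and compute and a tool call to move; the robot and the scene stay as the last step left them, time stands still between calls to the robot, and variables do not carry over. Pictures are saved under pics/ and viewed, at most 10 in all, crops included, and the job is handed in when it is done.

Besides the shell and the picture viewer there is one more tool, called after "Emit:" as a command line: name --pt "numbers of a row" for each row, then --argument value for the rest. arm_command: Moves the arm, as the interface text tells. Shifts and turns lie within -1 to 1; 1 stands for 0.2 m of shift or pi rad of turn. Its arguments: {"type":"object","properties":{"increments":{"type":"array","items":{"type":"array","items":{"type":"number","minimum":-1,"maximum":1}}},"fingers":{"type":"number"},"force":{"type":"number"}},"required":["increments"]}

```bash
mkdir -p pics; python3 - <<'E'
from plant import *
import cv2,numpy as np
s=read_state();print(s['t'],s['tool_pos'],s['orientation'],s['opening'])
for n in("top","side"):
    c=read_camera(n);np.savez(f"pics/{n}0.npz",**c);cv2.imwrite(f"pics/{n}0.png",c['image'][:,:,::-1])
    print(n,c['fx'],c['fy'],c['cx'],c['cy'],np.round(c['T'],3).tolist())
E
```

```text
0.0 [ 0.23236844 -0.55292549  0.40367621] [-3.07783713e+00 -6.20320111e-01  3.47122023e-04] 0.09318809802498018
top 395.49856128935954 395.49856128935954 256.7320562539463 187.34078245041047 [[-0.012, -0.997, 0.078, 0.436], [-1.0, 0.012, 0.002, 0.027], [-0.003, -0.078, -0.997, 0.912], [0.0, 0.0, 0.0, 1.0]]
side 355.64861463826924 355.64861463826924 256.3953317220925 196.71399163273728 [[1.0, -0.017, -0.019, 0.502], [0.009, -0.481, 0.877, -0.748], [-0.024, -0.876, -0.481, 0.481], [0.0, 0.0, 0.0, 1.0]]
```

View pics/top0.png

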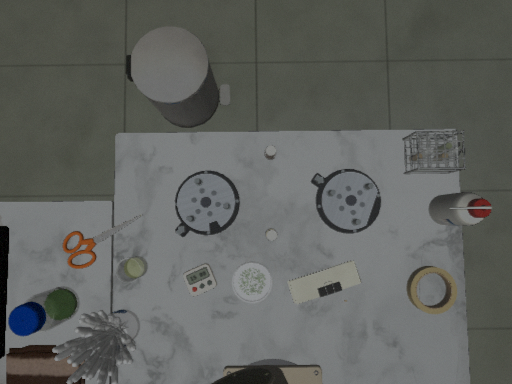

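View pics/side0.png

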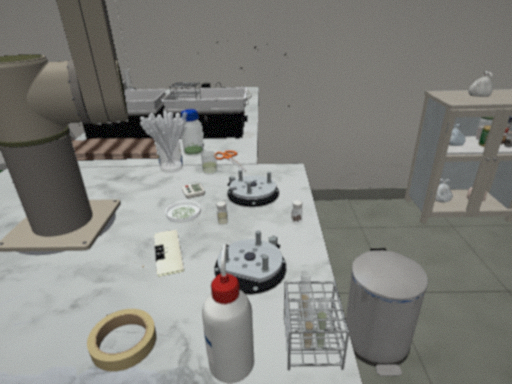

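```bash
python3 - <<'E'
import cv2
im=cv2.imread('pics/top0.png')
cv2.imwrite('pics/crop0.png',cv2.resize(im[160:250,160:260],None,fx=7,fy=6.6,interpolation=cv2.INTER_CUBIC) if 0 else cv2.resize(im[160:245,165:250],None,fx=7,fy=7,interpolation=cv2.INTER_CUBIC))
E
cat > h.py <<'E'
import numpy as np
def px2w(c,u,v,z):
    T=c['T'];d=T[:3,:3]@[(u-c['cx'])/c['fx'],(v-c['cy'])/c['fy'],1]
    return T[:3,3]+d*(z-T[2,3])/d[2]
def w2px(c,p):
    T=c['T'];q=T[:3,:3].T@(np.array(p)-T[:3,3]);return c['fx']*q[0]/q[2]+c['cx'],c['fy']*q[1]/q[2]+c['cy']
E
```

```text
(no output)
```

View pics/crop0.png

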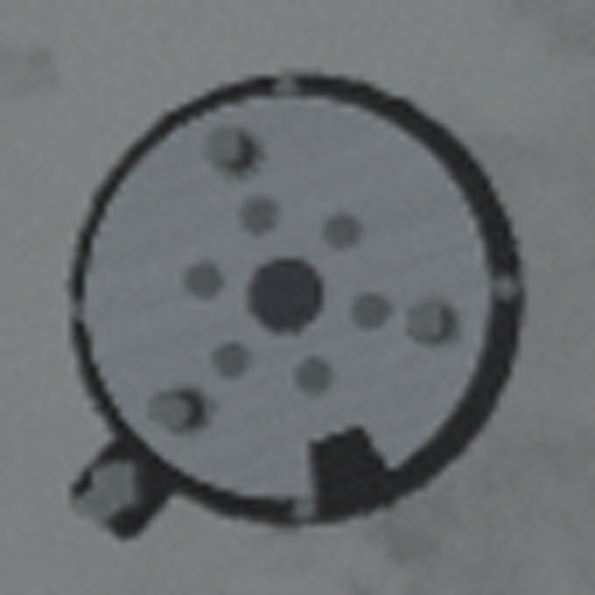

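```bash
python3 - <<'E'
from h import *
c=dict(np.load('pics/top0.npz'))
f=lambda u,v,z:px2w(c,u/7+165-.43,v/7+160-.43,z)
C=f(287,295,.033)
e=[f(*p,.03) for p in [(82,300),(492,285),(287,95),(292,500)]]
C2=np.mean(e,0);print(C,C2, [np.hypot(*(x-C2)[:2]) for x in e])
hub=f(287,295,.038);print(hub)
for n,p in dict(notch=(352,486,.03),nin=(337,438,.03),ptr=(112,487,.029),p1=(180,410,.062),p2=(228,148,.062),p3=(430,320,.062)).items():
    w=f(*p);d=(w-hub)[:2];print(n,w.round(4),np.hypot(*d).round(4),np.degrees(np.arctan2(d[1],d[0])).round(1))
E
```

```text
[0.47325711 0.1427713  0.033     ] [0.47356409 0.14277037 0.03      ] [np.float64(0.06575431812395123), np.float64(0.06499471827388609), np.float64(0.06392626436016398), np.float64(0.06517135612255161)]
[0.47304278 0.14211221 0.038     ]
notch [0.4126 0.1227 0.03  ] 0.0635 -162.2
nin [0.4278 0.1274 0.03  ] 0.0476 -162.0
ptr [0.4131 0.199  0.029 ] 0.0826 136.5
p1 [0.4372 0.1718 0.062 ] 0.0465 140.4
p2 [0.5176 0.1571 0.062 ] 0.047 18.6
p3 [0.4638 0.0951 0.062 ] 0.0479 -101.1
```

```bash
cat >> h.py <<'E'
from scipy.spatial.transform import Rotation as R
def down(yaw): 
    a=np.radians(yaw);return R.from_matrix(np.array([[np.cos(a),np.sin(a),0],[np.sin(a),-np.cos(a),0],[0,0,-1]]))
def inc(p0,R0,p,yaw):
    return np.r_[R0.inv().apply(np.array(p)-p0)/.2,(R0.inv()*down(yaw)).as_rotvec()/np.pi]
E
python3 - <<'E'
from h import *
from plant import *
np.set_printoptions(suppress=True,precision=3)
c=dict(np.load('pics/top0.npz'))
f=lambda u,v,z:px2w(c,u/7+165-.43,v/7+160-.43,z)
C=f(287,295,.034)
for p in [(75,490,.01),(125,540,.01),(100,515,.01),(110,487,.029)]:
    d=(f(*p)-C)[:2];print(np.hypot(*d),np.degrees(np.arctan2(d[1],d[0])))
s=read_state();p=s['tool_pos'];r=R.from_rotvec(s['orientation'])
for q,y in [((.36,-.40,.41),45),((.45,-.2,.41),80),((.47,-.01,.40),110),((.437,.174,.30),138.5)]:
    print(inc(p,r,q,y));p,r=np.array(q),down(y)
E
```

```text
0.09463060223597355 130.4342280503644
0.09561690655041209 144.32050012989936
0.09442655301498677 137.41857415873386
0.08277562562957465 136.51533701419484
[ 0.884 -0.458 -0.03  -0.    -0.    -0.123]
[ 1.025 -0.389  0.     0.     0.    -0.194]
[ 0.953 -0.066  0.05   0.     0.    -0.167]
[ 0.921  0.16   0.5    0.     0.    -0.158]
```

Emit:
arm_command --pt "0.88 -0.46 -0.03 0 0 -0.123" --pt "0.88 -0.46 -0.03 0 0 -0.123" --pt "0.88 -0.46 -0.03 0 0 -0.123" --pt "0.88 -0.46 -0.03 0 0 -0.123" --pt "0.88 -0.46 -0.03 0 0 -0.123" --fingers 0 --force 10

```text
t: 0.72
tool_pos: [0.3594, -0.3998, 0.4105]
orientation: [-2.902, -1.203, 0.001]
force: [-0.6, -0.1, 0.6]
opening: 0.0488
gripper_force: 0.0
```

Emit:
arm_command --pt "1 -0.38 0 0 0 -0.19" --pt "1 -0.38 0 0 0 -0.19" --pt "1 -0.38 0 0 0 -0.19" --pt "1 -0.38 0 0 0 -0.19" --pt "1 -0.38 0 0 0 -0.19"

```text
t: 1.35
tool_pos: [0.4471, -0.2051, 0.4105]
orientation: [-2.421, -2.002, 0.001]
force: [0.2, -0.7, 0.1]
opening: 0.0463
gripper_force: 0.0
```

Emit:
arm_command --pt "0.95 -0.07 0.05 0 0 -0.17" --pt "0.95 -0.07 0.05 0 0 -0.17" --pt "0.95 -0.07 0.05 0 0 -0.17" --pt "0.95 -0.07 0.05 0 0 -0.17" --pt "0.95 -0.07 0.05 0 0 -0.17"

```text
t: 1.98
tool_pos: [0.4692, -0.0174, 0.4006]
orientation: [1.811, 2.567, -0.002]
force: [-0.0, -0.2, -0.4]
opening: 0.0467
gripper_force: 0.0
```

```bash
cat > go.py <<'E'
from h import *
from plant import *
import sys
np.set_printoptions(suppress=True,precision=3)
s=read_state();p=s['tool_pos'];r=R.from_rotvec(s['orientation']);x=r.as_matrix()[:,0]
print(s['t'],p,np.degrees(np.arctan2(x[1],x[0])),s['opening'],s['q'],s['force'])
a=list(map(float,sys.argv[1:]))
print(inc(p,r,a[:3],a[3]))
E
python3 go.py .438 .174 .30 138
```

```text
1.975 [ 0.469 -0.017  0.401] 109.5837245632401 0.04668709416406227 [-0.146 -0.228  1.842 -0.001  1.527 -0.488] [-0.029 -0.197 -0.447]
[ 0.954  0.174  0.502 -0.     0.    -0.158]
```

Emit:
arm_command --pt "0.95 0.17 0.5 0 0 -0.158" --pt "0.95 0.17 0.5 0 0 -0.158" --pt "0.95 0.17 0.5 0 0 -0.158" --pt "0.95 0.17 0.5 0 0 -0.158" --pt "0.95 0.17 0.5 0 0 -0.158"

```text
t: 2.6
tool_pos: [0.437, 0.1735, 0.2993]
orientation: [-1.123, -2.932, 0.003]
force: [-0.1, -0.9, 0.2]
opening: 0.0464
gripper_force: 0.0
```

```bash
python3 go.py .438 .174 .229 138; python3 - <<'E'
from h import *
from plant import *
import cv2
o=[]
for n in("top","side"):
    c=read_camera(n);u,v=map(int,w2px(c,(.45,.16,.06)));o.append(cv2.resize(c['image'][max(v-50,0):v+50,u-50:u+50,::-1],(400,400),interpolation=cv2.INTER_CUBIC))
cv2.imwrite('pics/a1.png',np.hstack(o))
E
```

```text
2.6 [0.437 0.174 0.299] 138.07521555220768 0.0463889393777339 [ 0.269 -0.148  1.961 -0.     1.332 -0.57 ] [-0.085 -0.91   0.236]
[-0.003  0.006  0.352 -0.001 -0.     0.   ]
```

View pics/a1.png

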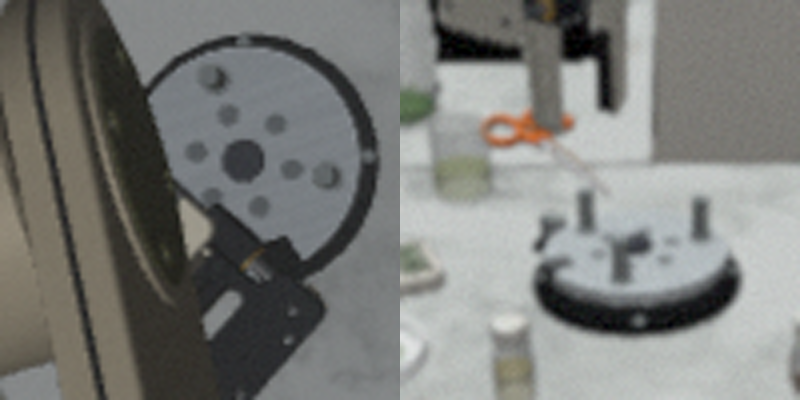

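The fingers hang, open, above post p1 (side crop about (587,210)); disc and posts are where measured. Descending.

Emit:
arm_command --pt "0 0 0.1 0 0 0" --pt "0 0 0.2 0 0 0" --pt "0 0.01 0.28 0 0 0" --pt "0 0.01 0.35 0 0 0" --pt "0 0.01 0.35 0 0 0"

```text
t: 3.32
tool_pos: [0.438, 0.1754, 0.2297]
orientation: [-1.122, -2.933, 0.002]
force: [-0.1, -0.3, -0.8]
opening: 0.0467
gripper_force: 0.0
```

```bash
python3 go.py .438 .174 .229 138; python3 - <<'E'
from h import *
from plant import *
import cv2
c=read_camera("side");u,v=map(int,w2px(c,(.46,.16,.06)))
cv2.imwrite('pics/a2.png',cv2.resize(c['image'][v-50:v+50,u-50:u+50,::-1],(600,600),interpolation=cv2.INTER_CUBIC))
E
```

```text
3.325 [0.438 0.175 0.23 ] 138.1250728537036 0.04669883533548866 [ 0.272 -0.054  2.011 -0.     1.187 -0.568] [-0.052 -0.272 -0.809]
[-0.004 -0.005  0.004 -0.001 -0.     0.001]
```

View pics/a2.png

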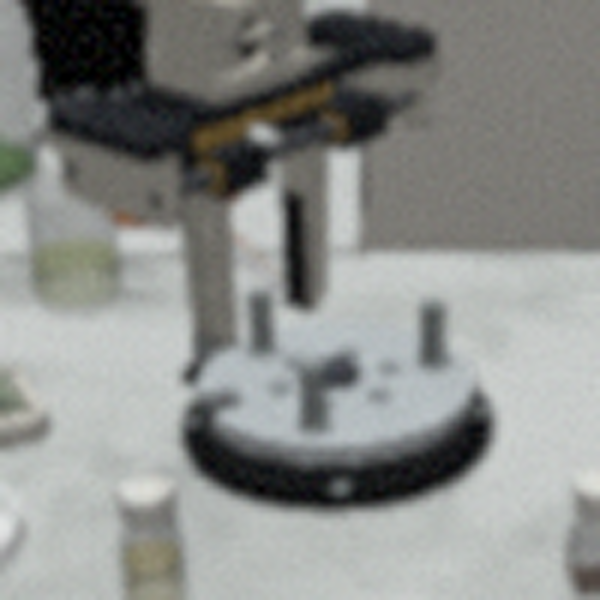

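Post stands between the fingers (post x≈260, fingers 215 and 300). Closing lightly.

Emit:
arm_command --pt "0 0 0 0 0 0" --pt "0 0 0 0 0 0" --pt "0 0 0 0 0 0" --pt "0 0 0 0 0 0" --pt "0 0 0 0 0 0" --fingers 1 --force 10

```text
t: 4.0
tool_pos: [0.4382, 0.176, 0.2309]
orientation: [-1.121, -2.935, 0.0]
force: [-1.2, 0.2, 2.9]
opening: 0.0115
gripper_force: 10.0
```

```bash
cat > arc.py <<'E'
from h import *
from plant import *
import sys
np.set_printoptions(suppress=True,precision=3)
C=np.array([.4732,.1426]);s=read_state();p=s['tool_pos'];r=R.from_rotvec(s['orientation']);x=r.as_matrix()[:,0]
yaw=np.degrees(np.arctan2(x[1],x[0]));d=p[:2]-C;a=np.degrees(np.arctan2(d[1],d[0]))
print(s['t'],p,'yaw',yaw,'ang',a,'rad',np.hypot(*d),s['opening'],s['gripper_force'],s['force'])
n,st=int(sys.argv[1]),float(sys.argv[2])
for k in range(1,n+1):
    t=np.radians(a+st*k);print(np.round(inc(p,r,[C[0]+.048*np.cos(t),C[1]+.048*np.sin(t),p[2]],yaw+st*k),3).tolist())
E
python3 arc.py 5 -6
```

```text
4.0 [0.438 0.176 0.231] yaw 138.17551084002338 ang 136.36254838659235 rad 0.04834707977658136 0.01153030512241002 10.00009463459719 [-1.228  0.219  2.909]
[-0.004, 0.025, -0.0, -0.0, -0.0, 0.033]
[-0.009, 0.05, -0.0, -0.0, -0.0, 0.067]
[-0.016, 0.074, -0.0, -0.0, -0.0, 0.1]
[-0.026, 0.097, -0.0, -0.0, -0.0, 0.133]
[-0.038, 0.119, -0.0, -0.0, -0.0, 0.167]
```

Emit:
arm_command --pt "-0.004 0.025 0 0 0 0.033" --pt "-0.009 0.05 0 0 0 0.067" --pt "-0.016 0.074 0 0 0 0.1" --pt "-0.026 0.097 0 0 0 0.133" --pt "-0.038 0.119 0 0 0 0.167"

```text
t: 4.62
tool_pos: [0.4597, 0.1891, 0.2309]
orientation: [-1.848, -2.539, -0.0]
force: [-3.2, 1.6, 3.0]
opening: 0.0117
gripper_force: 10.0
```

```bash
python3 arc.py 5 -5.8
```

```text
4.625 [0.46  0.189 0.231] yaw 107.91903780018404 ang 106.2212457797445 rad 0.04839747745026131 0.011674564317316442 9.998694156529382 [-3.187  1.57   3.04 ]
[-0.004, 0.024, -0.0, -0.0, -0.0, 0.032]
[-0.008, 0.048, -0.0, -0.0, -0.0, 0.064]
[-0.015, 0.071, -0.0, -0.0, -0.0, 0.097]
[-0.024, 0.094, -0.0, -0.0, -0.0, 0.129]
[-0.036, 0.115, -0.0, -0.0, -0.0, 0.161]
```

Smooth, low forces. Second half, then look.

Emit:
arm_command --pt "-0.004 0.024 0 0 0 0.032" --pt "-0.008 0.048 0 0 0 0.064" --pt "-0.015 0.071 0 0 0 0.097" --pt "-0.024 0.094 0 0 0 0.129" --pt "-0.036 0.115 0 0 0 0.161"

```text
t: 5.25
tool_pos: [0.4839, 0.1897, 0.2309]
orientation: [-2.424, -1.996, -0.001]
force: [-2.8, 4.0, 2.9]
opening: 0.0118
gripper_force: 10.0
```

```bash
python3 arc.py 1 0; python3 - <<'E'
from h import *
from plant import *
import cv2
o=[]
for n in("top","side"):
    c=read_camera(n);np.savez(f'pics/{n}3.npz',**c);cv2.imwrite(f'pics/{n}3.png',c['image'][:,:,::-1])
    u,v=(207,202) if n=="top" else map(int,w2px(c,(.46,.16,.04)));o.append(cv2.resize(c['image'][v-45:v+45,u-45:u+45,::-1],(400,400),interpolation=cv2.INTER_CUBIC))
    print(u,v)
cv2.imwrite('pics/a3.png',np.hstack(o))
E
```

```text
5.25 [0.484 0.19  0.231] yaw 78.9506810859059 ang 77.20818351559234 rad 0.048263285887271606 0.011793374822258045 9.998728497885168 [-2.783  3.983  2.921]
[-0.001, -0.0, -0.0, -0.0, -0.001, 0.0]
207 202
248 179
```

View pics/a3.png

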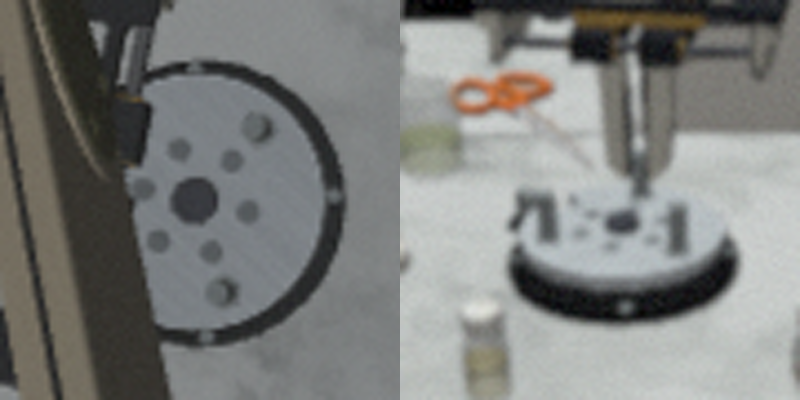

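The post is still held; posts show turned about 60°, notch and pointer hidden by the arm in the top view. Release, lift and back off for a clear look.

Emit:
arm_command --pt "0 0 0 0 0 0" --pt "0 0 0 0 0 0" --pt "0 0 0 0 0 0" --pt "0 0 0 0 0 0" --pt "0 0 0 0 0 0" --fingers 0

```text
t: 5.98
tool_pos: [0.4839, 0.1889, 0.2307]
orientation: [-2.422, -2.001, 0.0]
force: [-0.4, -0.0, -0.2]
opening: 0.046
gripper_force: 0.0
```

Emit:
arm_command --pt "0 0 -0.1 0 0 0" --pt "0 0 -0.3 0 0 0" --pt "0 0 -0.55 0 0 0" --pt "0 0 -0.8 0 0 0" --pt "0 0 -0.8 0 0 0"

```text
t: 6.6
tool_pos: [0.4851, 0.1893, 0.3963]
orientation: [2.419, 1.999, 0.013]
force: [0.3, -0.4, -0.0]
opening: 0.0464
gripper_force: 0.0
```

```bash
python3 go.py .44 .0 .40 70
```

```text
6.6 [0.485 0.189 0.396] 79.14084742297503 0.046367946256740414 [ 0.274 -0.086  1.723 -0.     1.495  0.463] [ 0.338 -0.373 -0.012]
[-0.972 -0.043 -0.023  0.003 -0.002  0.051]
```

Emit:
arm_command --pt "-0.97 -0.04 -0.02 0 0 0.05" --pt "-0.97 -0.04 -0.02 0 0 0.05" --pt "-0.97 -0.04 -0.02 0 0 0.05" --pt "-0.97 -0.04 -0.02 0 0 0.05" --pt "-0.97 -0.04 -0.02 0 0 0.05"

```text
t: 7.22
tool_pos: [0.4393, -0.0004, 0.394]
orientation: [-2.572, -1.802, 0.001]
force: [0.1, 0.0, -0.3]
opening: 0.0464
gripper_force: 0.0
```

```bash
python3 - <<'E'
from h import *
from plant import *
import cv2
c=read_camera("top");np.savez('pics/top4.npz',**c)
cv2.imwrite('pics/a4.png',cv2.resize(c['image'][160:245,165:250,::-1],None,fx=7,fy=7,interpolation=cv2.INTER_CUBIC))
E
```

```text
(no output)
```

View pics/a4.png

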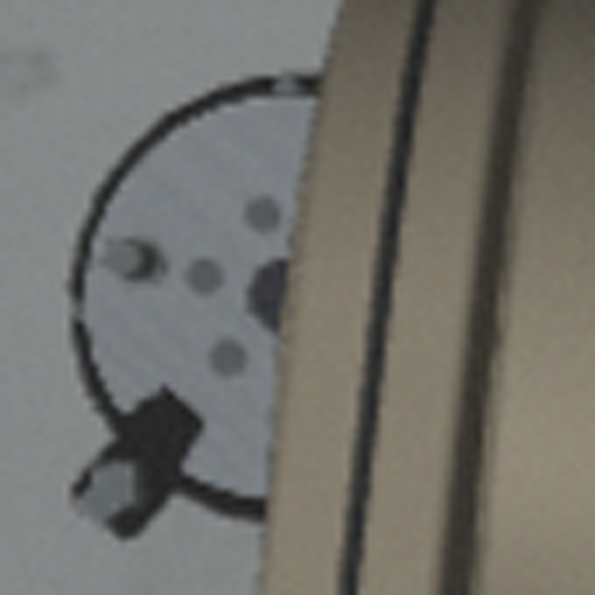

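The notch (inner corners about (165,387) and (203,427)) lies in line with the pointer (112,487). Checking the angle numerically.

```bash
python3 - <<'E'
from h import *
c=dict(np.load('pics/top4.npz'))
f=lambda u,v,z:px2w(c,u/7+165-.43,v/7+160-.43,z)
C=np.mean([f(*p,.03) for p in [(82,300),(492,285),(287,95),(292,500)]],0)
for p in [(165,387,.03),(203,427,.03),(184,407,.03),(125,438,.03),(183,483,.03),(112,487,.029),(100,515,.01),(127,257,.062)]:
    d=(f(*p)-C)[:2];print(p,np.hypot(*d).round(4),np.degrees(np.arctan2(d[1],d[0])).round(1))
E
```

```text
(165, 387, 0.03) 0.0488 126.4
(203, 427, 0.03) 0.0498 147.0
(184, 407, 0.03) 0.0485 136.8
(125, 438, 0.03) 0.0687 130.9
(183, 483, 0.03) 0.0682 150.6
(112, 487, 0.029) 0.0825 137.1
(100, 515, 0.01) 0.0946 137.6
(127, 257, 0.062) 0.0466 76.7
```

```bash
python3 -c "
from plant import *
print(close_job())"
```

```text
the job is handed in; nothing more can be done
None
```

I turned the notched carousel about 60° clockwise by one post. In the last top view its notch sits at about 136.8° and the pointer at about 137.3°. I never moved the arm near the other carousel, and I handed the job in at about 7.3 s with the arm clear.

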